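# Open the welding fixture clamp with its two-button release

## Task

Open the clamp of the welding fixture: with the two fingertips press both round steel buttons on the grey block down together, and keep both held down until the clamp jaw has slid all the way back from the steel frame and stopped; then let both buttons come up and move clear. Do not push the jaw itself, pick nothing up, and leave the frame and the things lying around where they are.

Things in the scene. Friction and masses are not known exactly. Their poses are not given: they have to be found in the camera images.
- fixture: Fixed welding fixture, z up. Steel plate 140 (x) by 375 (y, from -135 to +240) by 15 mm. Origin on the bench top, right below the midpoint of the two buttons. Centred there a grey latch block 60 (x) by 110 (y) mm, top 65 mm above the bench, holds the two buttons in a line along y. Towards +y follow clamp jaw, frame and an end stop (120 by 15 mm, top 55 mm above the bench).
- button_pair (a point): Midpoint between the two button tops at rest, 83 mm above the bench; axes as the fixture's, so the buttons lie 32 mm either side of it along its y.
- jaw_button_top (a point): Centre of the top of the button nearer the jaw, at fixture y = +32 mm: a flat steel disc 26 mm across in a low collar 38 mm across and 5 mm high. At rest its top stands 18 mm above the block (83 mm above the bench). The point goes down with the button.
- tail_button_top (a point): Centre of the top of the other, identical button, at fixture y = -32 mm, 64 mm from the first centre to centre.
- jaw_button (a joint): How far the button nearer the jaw is pressed, m: 0 up, 0.008 fully down. It springs back when let go; it begins to move at about 1.4 N and takes about 3.8 N fully down. Its latch pin lets go beyond about 0.005.
- tail_button (a joint): The same for the other button. The jaw moves only while both are pressed beyond 0.005; if either comes up, the jaw stops at the next of its catches, 11 mm apart.
- clamp_jaw (a joint): How far the clamp jaw has slid back, m: 0 clamped (its start), 0.040 fully open against its stop. A built-in spring moves it slowly (about 17 mm/s, some 2 to 2.5 s in all) as long as both buttons are down; once fully open it stays there by itself.
- jaw_face (a point): Middle of the upper edge of the jaw's face towards the frame, 51 mm above the bench. The jaw is a dark steel plate 100 (x) by 14 mm, its top 51 mm above the bench; it opens along the fixture's -y, towards the block. Its rod, 16 mm thick with a 22 mm knob, sticks out of the block's other end: the knob's end is 32 mm beyond the block when clamped, 72 mm when open.
- frame: Loose workpiece: small welded steel grating frame 120 (x) by 90 (y) by 25 mm high, about 0.5 kg, lying on the plate between jaw and end stop. Origin at the centre of its underside.
- chipping_hammer: Bystander: hammer about 260 mm long, lying on the bench beyond the fixture.
- water_bottle: Bystander: standing pale plastic bottle with a cap, 66 mm across, 210 mm high, 0.5 kg, on the bench beside the rod end of the fixture. Origin at the centre of its underside.
- magnet_square: Bystander: L-shaped grey magnet square, 70 by 56 mm, 30 mm high, on the bench on the robot's side of the fixture.
Not all that is in view belongs to the job. What is meant by the frame is not yellow, and is the larger of those in its own colour.

How it is judged:
On the way, in this order (a step that is already met when the one before it is completed fails the run):
1. both buttons are pressed down together (value of joint each of jaw_button, tail_button above 0.0045 m), for 0.2 s.
2. the jaw is fully back while both buttons are still held down (value of joint clamp_jaw above 0.037 m and value of joint each of jaw_button, tail_button above 0.0035 m), for 0.05 s.
3. both buttons are let up (value of joint each of jaw_button, tail_button below 0.0015 m), for 0.1 s.
At the end, for the whole second after the job is handed in: The jaw is fully back (at least 37 of its 40 mm), both buttons are up again (within 1.5 mm), the frame still lies flat at rest within 12 mm of where it was, and hammer, bottle and magnet square are within 30 mm of where they were, the bottle upright (all of step 3 and value of joint clamp_jaw above 0.037 m and distance of frame from where it was at the start of the episode below 0.012 m and angle between frame's own z axis and vertical below 0.1 rad and linear speed of frame below 0.02 m/s and distance of each of chipping_hammer, water_bottle, magnet_square from where it was at the start of the episode below 0.03 m and angle between water_bottle's own z axis and vertical below 0.2 rad); the robot touches nothing.
It fails at once if a button is let go while the jaw is still on its way (value of joint clamp_jaw between 0.006 and 0.033 m and value of joint any of jaw_button, tail_button below 0.0015 m).
It fails at once if the frame is lifted or shoved away (distance of frame from where it was at the start of the episode above 0.015 m or z of frame in the frame of fixture above 0.023 m).
It fails at once if the jaw is pushed by the robot (contact force between the fingers and clamp_jaw_c0 above 3 N).
It fails at once if a bystander is lifted or carried off (distance of any of chipping_hammer, water_bottle, magnet_square from where it was at the start of the episode above 0.04 m).
It also fails if it takes over 42 s, if anything falls off the work surface, if the arm or the gripper's body presses on something with over 40 N, if the wrist force passes 120 N, or if a joint passes its speed limit or range.

## Robot

A 6-joint arm with a two-finger parallel gripper is mounted at the origin on the work surface. World frame = base frame: x ahead of the robot, y to its left, z up, the work surface at z = 0. Lengths are in m, angles in rad, forces in N, time in s.
With the tool pointing down it reaches from about 0.35 to 1 m from the base axis. Payload 7.1 kg.
Tool frame: the origin (TCP) lies on the centre line of the jaws, within the pads' length; the fingertips stand robot.finger_overhang ahead of it and the grasp point (between the pads) lies 11 mm behind it (robot.finger_overhang is the distance from the TCP to the fingertips, in m); x points along the fingers, y is the direction in which the jaws open and shut, and the axes are right-handed (so a half turn about x gives the same grasp; the last joint's range is limited). The gripper opens to 85 mm and grips with 20 to 120 N. Pads are 22 mm wide; open, the fingers measure 114 mm over their backs; the gripper's body (76 mm by 85 mm) begins 54 mm behind the grasp point. The pads swing forward as they close: fully open they stand 13 mm farther back than shut.
Start: joints at [1.203, 0.423, 1.63, -0, 1.089, -0.019], TCP at [0.214, 0.587, 0.239] pointing down, gripper open.
Joint ranges: [-3, 3], [-0.9, 2.11], [0.09, 2.58], [-1.31, 4.45], [0.11, 2.69], [-2.54, 2.54]. Speed limits (rad/s): [2.39, 2.39, 3.01, 3.14, 3.14, 3.14].

## Interface

Orientations are given as a unit quaternion [w, x, y, z].
In Python, from workcell import robot gives the robot as it stands.
- The arm moves only by the tool drive_tool, never from a script. Its argument "steps" is a list of rows, each a list of 3 entries, a list of its own where there are three numbers: the opening, from 0 (shut) to 1 (fully open), then the shift along the tool's x, y, z in cm, then the turn, a rotation vector about the tool's x, y, z in rad. A call has 1 to 12 rows; each row is the pose to reach, as a shift and turn from the pose measured when the call began, along the tool's axes at that moment; what a row does not reach only later rows make up. A row lasts 1/12 s, in which the tool goes at most 41.7 mm and 7.16 degrees, less where a joint would pass 70% of its speed; a pose out of reach is approached as far as the arm can. A call with a gripper value outside its range is refused whole. The fingers move at their own pace and stop on an object; the grip force is fixed at half the most. Time passes only in rows, so rows that repeat a pose let the fingers close. It gives the time, the measured TCP pose, the force and the opening at its end, in the units of the state.
- robot.read_state(): the state, without advancing time (a new reading comes with each control period).
- robot.camera(name): name is "scene" or "top" or "wrist"; returns the picture (400x640x3 uint8, red, green, blue); there is no depth.
- robot.get_calibration(name): a dict with "K" (3x3 intrinsics, pixels), "T" (4x4, takes a point from camera to world coordinates). Camera axes: x right, y down, z forward; pixel columns grow to the right and rows downward; lengths in m; the calibration is good to about 2 mm. A picture is of the moment at which its call begins: read the wrist's pose just before it. get_calibration takes no time and is no camera call; for the wrist camera it gives the pose at the moment of the call.
- robot.close_job(): hands the job in, once; it reports no verdict.
The state is a dict: "clock": time; "joint_positions": joint angles; "joint_vel": joint speeds; "joint_efforts": joint torques, N m; "eef_pos": TCP position; "eef_rot": TCP orientation; "wrist_force": force on the tool from outside, world axes, zero at the start; "moment": the same for the moment, N m; "gripper_width": finger opening in m.
Only numpy, scipy, OpenCV 4.12 (cv2) and the standard library are available. Lean on these libraries where they do the work, as an engineer would, in place of code of your own. Each camera call takes 0.05 s, during which the arm holds its last target. There are 200 camera calls.

## Working session

There is one attempt and no reset: what is moved stays moved. The work goes in short steps, Python scripts to look and compute and a tool call to move; the robot and the scene stay as the last step left them, time stands still between calls to the robot, and variables do not carry over. Pictures are saved under pics/ and viewed, about 8 in all and at most 12, crops included, and the job is handed in when it is done.

Besides the shell and the picture viewer there is one more tool, called after "Request:" as name(argument=value, ...), one argument or row to a line, values as JSON. drive_tool: Moves the arm, as the interface text tells. Its arguments: {"type":"object","properties":{"steps":{"type":"array"}},"required":["steps"]}

```bash
mkdir -p pics; ls
python3 - <<'E'
from workcell import robot
import cv2
print(robot.read_state()); print(robot.finger_overhang)
for n in("scene","top"):
    im=robot.camera(n); cv2.imwrite(f"pics/{n}0.png",im[:,:,::-1])
    c=robot.get_calibration(n); print(n,c["K"],c["T"])
E
```

```text
pics
{'clock': 0.0, 'joint_positions': array([ 1.20300127e+00,  4.23854960e-01,  1.63072220e+00,  1.06894930e-05,
        1.08860900e+00, -1.89703099e-02]), 'joint_vel': array([-0.0006441 ,  0.00031934,  0.00059877, -0.00053976,  0.0005951 ,
       -0.00033093]), 'joint_efforts': array([-8.15924905e-04, -5.57402515e+01, -2.81731832e+01, -1.32665023e-04,
        7.65526289e-03, -7.03675838e-06]), 'eef_pos': array([0.21337662, 0.58685608, 0.23852422]), 'eef_rot': array([ 0.69626695,  0.1221533 ,  0.69649007, -0.12325779]), 'wrist_force': array([-0.17114894, -0.80766033, -0.44931635]), 'moment': array([ 0.0056986 , -0.00540494, -0.00108424]), 'gripper_width': 0.08528736900103545}
0.008
scene [[370.13412065   0.         322.01225709]
 [  0.         370.13412065 200.5593173 ]
 [  0.           0.           1.        ]] [[ 0.04993407  0.65895885 -0.7505197   1.17069958]
 [ 0.99858394 -0.04674626  0.02539507 -0.02901051]
 [-0.01834968 -0.750725   -0.66035996  0.65777567]
 [ 0.          0.          0.          1.        ]]
top [[484.47967332   0.         323.03307067]
 [  0.         484.47967332 199.69776343]
 [  0.           0.           1.        ]] [[ 0.05306212 -0.97808664  0.20132298  0.26381136]
 [-0.99858923 -0.05237464  0.00874381 -0.01873161]
 [ 0.00199201 -0.20150293 -0.97948589  1.32316176]
 [ 0.          0.          0.          1.        ]]
```

View pics/top0.png

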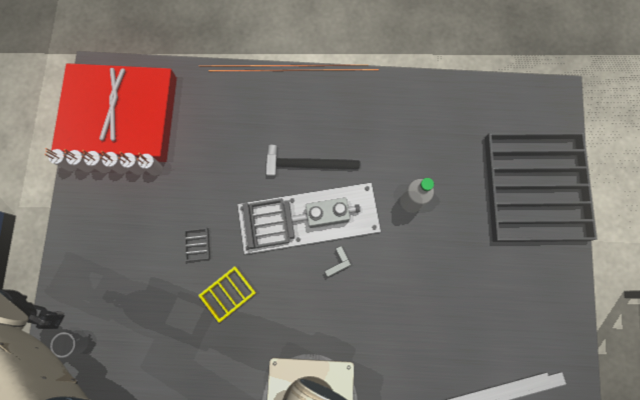

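View pics/scene0.png

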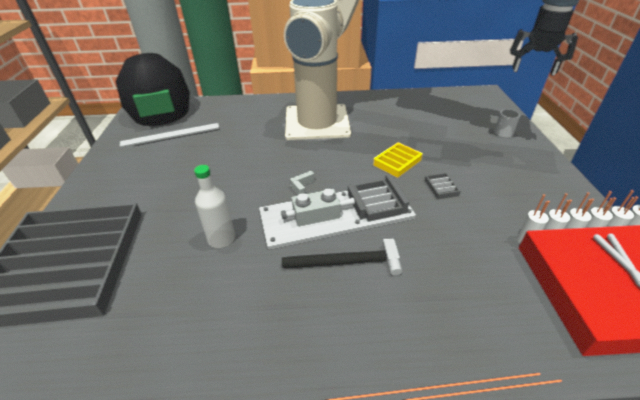

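The top picture shows the fixture with its buttons at about (316,212) and (340,208), and the jaw at about (293,220).

There are four candidates for the frame:
- The dark frame in the fixture, at (268,222).
- The small dark frame, at (197,245).
- The yellow frame, at (227,293).
- The big dark rack, at (540,188).

The one in the fixture fits: it is not yellow, is larger than the small dark one, and lies between jaw and end stop. I'll enlarge that area to confirm.

```bash
cat > h.py <<'E'
import numpy as np
from workcell import robot
def ray(cal,uv,z):
    K,T=np.array(cal["K"]),np.array(cal["T"])
    d=T[:3,:3]@np.linalg.inv(K)@[uv[0],uv[1],1]; o=T[:3,3]
    return o+d*(z-o[2])/d[2]
def proj(cal,p):
    K,T=np.array(cal["K"]),np.array(cal["T"])
    q=K@(T[:3,:3].T@(np.array(p)-T[:3,3])); return q[:2]/q[2]
E
python3 - <<'E'
import cv2
im=cv2.imread("pics/top0.png")
a=cv2.resize(im[170:270,180:400],None,fx=3.6,fy=3.6,interpolation=cv2.INTER_CUBIC)
cv2.imwrite("pics/topcrop.png",a)
E
```

```text
(no output)
```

View pics/topcrop.png

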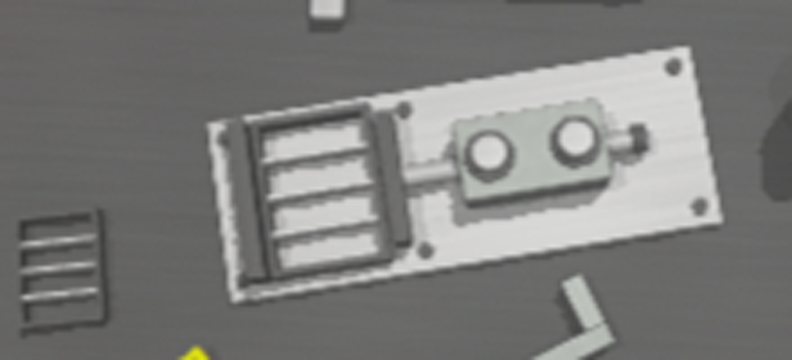

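The crop confirms it: the dark frame sits between the jaw bar (390,180) and the end stop (247,200). The buttons are at crop (489,154) on the jaw side and (575,138) on the tail side. The plate corners are (208,123), (690,46), (722,222) and (233,302).

Run:
```python
from h import *
from scipy.spatial.transform import Rotation as R
c=robot.get_calibration("top")
f=lambda p:((p[0]+.5)/3.6-.5+180,(p[1]+.5)/3.6-.5+170)
J=ray(c,f((489,154)),.083);T=ray(c,f((575,138)),.083)
print(J,T,np.linalg.norm(J-T),(J+T)/2)
P=[ray(c,f(p),.015) for p in((208,123),(690,46),(722,222),(233,302))]
print(np.array(P),[np.linalg.norm(P[i]-P[(i+1)%4]) for i in range(4)])
y=(P[0]+P[3]-P[1]-P[2]);y/=np.linalg.norm(y);b=J-T;b/=np.linalg.norm(b);print("yaw of y",np.degrees(np.arctan2(y[1],y[0])),np.degrees(np.arctan2(b[1],b[0])))
mid=sum(P)/4; print("origin from plate",mid-y*.0525)
s=robot.read_state();w,x,yy,z=s["eef_rot"];print(R.from_quat([x,yy,z,w]).as_matrix())
s=robot.get_calibration("scene");print(proj(s,J),proj(s,T))
for n,p,zz in(("square",(338,262),.03),("bottlecap",(427,184),.21)):print(n,ray(c,p,zz))
```

```text
[0.48395799 0.0101729  0.083     ] [ 0.49901693 -0.05129253  0.083     ] 0.0632832552534778 [ 0.49148746 -0.02055981  0.083     ]
[[ 0.50857593  0.22751995  0.015     ]
 [ 0.58879657 -0.13834511  0.015     ]
 [ 0.4533299  -0.16701645  0.015     ]
 [ 0.37349819  0.19674592  0.015     ]] [np.float64(0.3745565275150349), np.float64(0.1384675588393001), np.float64(0.3724193423423143), np.float64(0.138538941638191)]
yaw of y 102.37253402110164 103.76622184234746
origin from plate [ 0.49229917 -0.02155461  0.015     ]
[[-4.82896575e-04  3.41762100e-01  9.39786377e-01]
 [-1.25656784e-03  9.39785537e-01 -3.41762440e-01]
 [-9.99999094e-01 -1.34594125e-03 -2.43719524e-05]]
[328.36717809 191.11242747] [303.04947179 196.33820651]
square [ 0.36309292 -0.05582915  0.03      ]
bottlecap [ 0.54355402 -0.25206095  0.21      ]
```

The measurements agree with the given sizes:

| Check | Measured | Given |
|---|---|---|
| Button spacing | 63.3 mm | 64 mm |
| Plate length | 374 mm | 375 mm |
| Plate width | 138 mm | 140 mm |

The button midpoint is about (0.492, -0.021) and the fixture's y axis is at about 102.5°. I'll move the arm over it.

Request:
drive_tool(
  steps=[
    [0.58,[0,-2,2],[-0.05,0,0]],
    [0.58,[0,-4.5,4.5],[-0.1,0,0]],
    [0.58,[0,-7,7],[-0.15,0,0]],
    [0.58,[0,-9.5,9.5],[-0.2,0,0]],
    [0.58,[0,-12,12],[-0.25,0,0]],
    [0.58,[0,-14.5,14.5],[-0.3,0,0]],
    [0.58,[0,-17,17],[-0.35,0,0]],
    [0.58,[0,-19.5,19.5],[-0.4,0,0]],
    [0.58,[0,-22,22],[-0.45,0,0]],
    [0.58,[0,-24,24],[-0.5,0,0]],
    [0.58,[0,-26,26],[-0.567,0,0]],
    [0.58,[0,-26,26],[-0.567,0,0]],
  ],
)

```text
clock: 1.1
eef_pos: [0.3698, 0.2502, 0.2387]
eef_rot: [0.702, -0.078, 0.703, 0.076]
wrist_force: [-0.5, -0.8, -0.7]
gripper_width: 0.05
```

```bash
cat > rel.py <<'E'
from h import *
from scipy.spatial.transform import Rotation as R
import sys
tx,ty,tz,yaw=map(float,sys.argv[1:])
s=robot.read_state();w,x,y,z=s["eef_rot"];M=R.from_quat([x,y,z,w])
yd=np.array([np.cos(np.radians(yaw)),np.sin(np.radians(yaw)),0]);G=R.from_matrix(np.c_[[0,0,-1.],yd,np.cross([0,0,-1.],yd)])
print("t",s["clock"],"pos",s["eef_pos"].round(4),"w",s["gripper_width"],"F",s["wrist_force"].round(2),"M",s["moment"].round(3),"q",s["joint_positions"].round(2))
print("shift cm",(M.inv().apply(np.array([tx,ty,tz])-s["eef_pos"])*100).round(2),"turn",(M.inv()*G).as_rotvec().round(3))
E
python3 rel.py .492 -.021 .2 102.5
```

```text
t 1.1 pos [0.3698 0.2502 0.2387] w 0.04996315741932448 F [-0.49 -0.78 -0.72] M [ 0.025 -0.038 -0.001] q [ 0.57  0.16  2.01 -0.    0.98 -1.22]
shift cm [  3.94 -29.12   6.05] turn [ 0.001 -0.001  0.003]
```

Request:
drive_tool(
  steps=[
    [0.58,[0.3,-2.5,0.5],[0,0,0]],
    [0.58,[0.6,-5,1],[0,0,0]],
    [0.58,[1,-8,1.6],[0,0,0]],
    [0.58,[1.4,-11,2.3],[0,0,0]],
    [0.58,[1.8,-14,3],[0,0,0]],
    [0.58,[2.2,-17,3.6],[0,0,0]],
    [0.58,[2.6,-20,4.2],[0,0,0]],
    [0.58,[3,-23,4.8],[0,0,0]],
    [0.58,[3.5,-26,5.4],[0,0,0]],
    [0.58,[3.9,-28,5.9],[0,0,0]],
    [0.58,[3.9,-29.1,6.05],[0,0,0]],
    [0.58,[3.9,-29.1,6.05],[0,0,0]],
  ],
)

```text
clock: 2.1
eef_pos: [0.4925, -0.0221, 0.2001]
eef_rot: [0.702, -0.077, 0.704, 0.075]
wrist_force: [0.2, 0.5, 0.4]
gripper_width: 0.0497
```

```bash
python3 rel.py .492 -.021 .125 102.5
python3 - <<'E'
from h import *
import cv2
c=robot.get_calibration("wrist"); im=robot.camera("wrist"); cv2.imwrite("pics/w1.png",im[:,:,::-1])
b=np.array([np.cos(np.radians(102.5)),np.sin(np.radians(102.5)),0])*.032
for s in(1,-1): print(proj(c,np.array([.492,-.021,.083])+s*b))
E
```

```text
t 2.1 pos [ 0.4925 -0.0221  0.2001] w 0.049738592764287375 F [0.25 0.5  0.41] M [-0.001 -0.023  0.029] q [-0.07  0.29  1.95 -0.    0.91 -1.85]
shift cm [ 7.51  0.13 -0.01] turn [-0.002 -0.002  0.003]
[355.75766408 197.82895742]
[284.60824838 197.81828665]
```

View pics/w1.png

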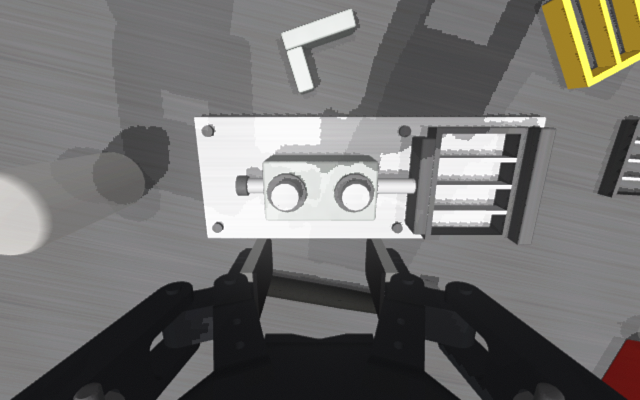

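The wrist view shows the buttons at about (285,197) and (355,195), within 3 px of the predicted positions. The fingers straddle the same spacing. I'll descend partway and check again close up.

Request:
drive_tool(
  steps=[
    [0.58,[2,0.1,0],[0,0,0]],
    [0.58,[4,0.1,0],[0,0,0]],
    [0.58,[6,0.1,0],[0,0,0]],
    [0.58,[7.5,0.1,0],[0,0,0]],
    [0.58,[8.5,0.1,0],[0,0,0]],
    [0.58,[8.5,0.1,0],[0,0,0]],
    [0.58,[8.5,0.1,0],[0,0,0]],
  ],
)

```text
clock: 2.73
eef_pos: [0.4912, -0.0194, 0.1153]
eef_rot: [0.702, -0.078, 0.704, 0.076]
wrist_force: [0.6, 0.0, 0.5]
gripper_width: 0.0494
```

```bash
python3 rel.py .492 -.021 .085 102.5
python3 - <<'E'
from h import *
import cv2
c=robot.get_calibration("wrist"); im=robot.camera("wrist"); cv2.imwrite("pics/w2.png",im[:,:,::-1])
b=np.array([np.cos(np.radians(102.5)),np.sin(np.radians(102.5)),0])*.032
for s in(1,-1): print(proj(c,np.array([.492,-.021,.083])+s*b))
im=robot.camera("scene"); cv2.imwrite("pics/s2.png",cv2.resize(im[110:290,200:420,::-1],None,fx=3.6,fy=3.3,interpolation=cv2.INTER_CUBIC))
E
```

```text
t 2.7333 pos [ 0.4912 -0.0194  0.1153] w 0.049411387628097346 F [0.61 0.02 0.52] M [-0.012 -0.017  0.023] q [-0.06  0.43  2.   -0.    0.72 -1.85]
shift cm [ 3.03 -0.17  0.05] turn [-0.001 -0.003  0.002]
[367.57242844 235.92366678]
[264.21097129 235.76504283]
```

View pics/w2.png

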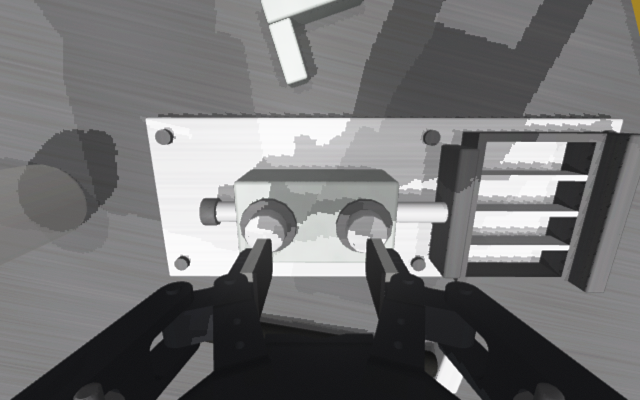

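View pics/s2.png

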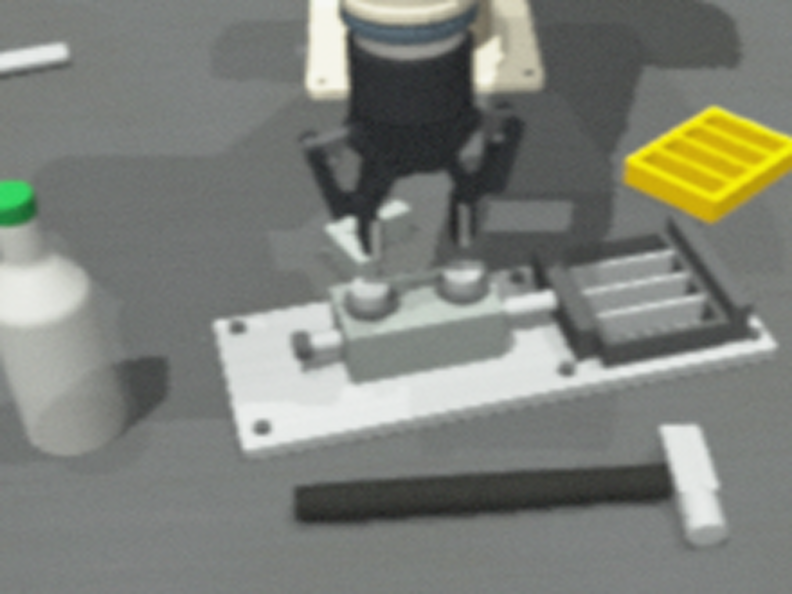

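Both fingertips are over the two discs, seen at about (266,232) and (367,232). The midpoint along the line agrees with the prediction. The tips look thin, so I'll open slightly to centre them on the discs, then descend slowly while watching the force.

Request:
drive_tool(
  steps=[
    [0.65,[0.7,-0.15,0],[0,0,0]],
    [0.65,[1.3,-0.15,0],[0,0,0]],
    [0.65,[1.8,-0.15,0],[0,0,0]],
    [0.65,[2.1,-0.15,0],[0,0,0]],
    [0.65,[2.1,-0.15,0],[0,0,0]],
  ],
)

```text
clock: 3.25
eef_pos: [0.4919, -0.0214, 0.0943]
eef_rot: [0.702, -0.077, 0.704, 0.076]
wrist_force: [-0.5, 0.2, 0.5]
gripper_width: 0.0556
```

```bash
python3 rel.py .492 -.021 .085 102.5
```

```text
t 3.25 pos [ 0.4919 -0.0214  0.0943] w 0.05563499048093036 F [-0.54  0.22  0.46] M [-0.009 -0.025 -0.009] q [-0.07  0.47  2.01 -0.    0.67 -1.85]
shift cm [0.93 0.04 0.02] turn [-0.001 -0.002  0.002]
```

Request:
drive_tool(
  steps=[
    [0.65,[0.2,0,0],[0,0,0]],
    [0.65,[0.4,0,0],[0,0,0]],
    [0.65,[0.6,0,0],[0,0,0]],
    [0.65,[0.6,0,0],[0,0,0]],
  ],
)

```text
clock: 3.58
eef_pos: [0.4916, -0.0214, 0.0879]
eef_rot: [0.702, -0.077, 0.704, 0.076]
wrist_force: [-0.2, 0.0, -0.5]
gripper_width: 0.0559
```

```bash
python3 rel.py .492 -.021 .085 102.5
```

```text
t 3.5833 pos [ 0.4916 -0.0214  0.0879] w 0.055851923435808463 F [-0.2   0.04 -0.47] M [ 0.022 -0.013  0.011] q [-0.07  0.48  2.01 -0.    0.66 -1.85]
shift cm [0.29 0.03 0.04] turn [-0.001 -0.003  0.002]
```

Request:
drive_tool(
  steps=[
    [0.65,[0.2,0,0],[0,0,0]],
    [0.65,[0.4,0,0],[0,0,0]],
    [0.65,[0.4,0,0],[0,0,0]],
  ],
)

```text
clock: 3.83
eef_pos: [0.4919, -0.0214, 0.0841]
eef_rot: [0.702, -0.077, 0.704, 0.076]
wrist_force: [0.0, 0.7, 2.6]
gripper_width: 0.0555
```

```bash
python3 rel.py .492 -.021 .075 102.5
```

```text
t 3.8333 pos [ 0.4919 -0.0214  0.0841] w 0.055529054960073244 F [0.03 0.66 2.57] M [ 0.044 -0.012  0.005] q [-0.07  0.48  2.01 -0.    0.65 -1.85]
shift cm [0.91 0.04 0.02] turn [-0.001 -0.002  0.002]
```

The fingertips are in contact, with 2.6 N in total. I'll press about 8.5 mm further.

Request:
drive_tool(
  steps=[
    [0.65,[0.3,0,0],[0,0,0]],
    [0.65,[0.6,0,0],[0,0,0]],
    [0.65,[0.85,0,0],[0,0,0]],
    [0.65,[0.85,0,0],[0,0,0]],
  ],
)

```text
clock: 4.17
eef_pos: [0.492, -0.0214, 0.0785]
eef_rot: [0.702, -0.077, 0.704, 0.076]
wrist_force: [-12.3, 0.1, 43.2]
gripper_width: 0.0555
```

```bash
python3 rel.py .492 -.021 .075 102.5
```

```text
t 4.1667 pos [ 0.492  -0.0214  0.0785] w 0.05552797890749212 F [-12.3    0.05  43.16] M [0.206 2.095 0.07 ] q [-0.07  0.5   2.01 -0.    0.64 -1.85]
shift cm [0.35 0.04 0.01] turn [-0.001 -0.002  0.002]
```

The force is 43 N and nearly balanced (0.2 Nm about x), so both buttons are at the bottom. I'll ease the overpress and keep holding.

Request:
drive_tool(
  steps=[
    [0.65,[0.08,0,0],[0,0,0]],
    [0.65,[0.08,0,0],[0,0,0]],
    [0.65,[0.08,0,0],[0,0,0]],
    [0.65,[0.08,0,0],[0,0,0]],
  ],
)

```text
clock: 4.5
eef_pos: [0.492, -0.0214, 0.0788]
eef_rot: [0.702, -0.077, 0.704, 0.076]
wrist_force: [-4.6, -0.4, 16.5]
gripper_width: 0.0558
```

```bash
python3 rel.py .492 -.021 .075 102.5
python3 - <<'E'
from h import *
import cv2
im=robot.camera("scene"); cv2.imwrite("pics/s3.png",cv2.resize(im[110:290,200:420,::-1],None,fx=3.6,fy=3.3,interpolation=cv2.INTER_CUBIC))
E
```

```text
t 4.5 pos [ 0.492  -0.0214  0.0788] w 0.0557697103742466 F [-4.62 -0.4  16.53] M [0.178 0.823 0.051] q [-0.07  0.49  2.01 -0.    0.64 -1.85]
shift cm [0.38 0.04 0.01] turn [-0.001 -0.002  0.002]
```

View pics/s3.png

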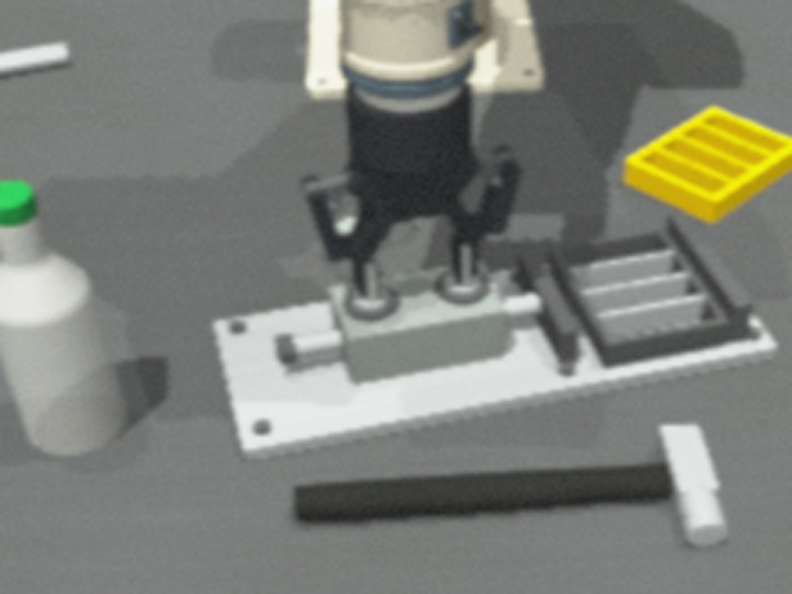

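The picture shows both buttons pressed in their collars at (370,300) and (463,287), and the jaw sliding away from the frame, now at (550,310). I'll keep holding.

Request:
drive_tool(
  steps=[
    [0.65,[0.1,0,0],[0,0,0]],
    [0.65,[0.1,0,0],[0,0,0]],
    [0.65,[0.1,0,0],[0,0,0]],
    [0.65,[0.1,0,0],[0,0,0]],
    [0.65,[0.1,0,0],[0,0,0]],
    [0.65,[0.1,0,0],[0,0,0]],
    [0.65,[0.1,0,0],[0,0,0]],
    [0.65,[0.1,0,0],[0,0,0]],
    [0.65,[0.1,0,0],[0,0,0]],
    [0.65,[0.1,0,0],[0,0,0]],
    [0.65,[0.1,0,0],[0,0,0]],
    [0.65,[0.1,0,0],[0,0,0]],
  ],
)

```text
clock: 5.55
eef_pos: [0.492, -0.0214, 0.0788]
eef_rot: [0.702, -0.077, 0.703, 0.076]
wrist_force: [-4.1, 0.2, 16.5]
gripper_width: 0.0554
```

Request:
drive_tool(
  steps=[
    [0.65,[0.1,0,0],[0,0,0]],
    [0.65,[0.1,0,0],[0,0,0]],
    [0.65,[0.1,0,0],[0,0,0]],
    [0.65,[0.1,0,0],[0,0,0]],
    [0.65,[0.1,0,0],[0,0,0]],
    [0.65,[0.1,0,0],[0,0,0]],
    [0.65,[0.1,0,0],[0,0,0]],
    [0.65,[0.1,0,0],[0,0,0]],
    [0.65,[0.1,0,0],[0,0,0]],
    [0.65,[0.1,0,0],[0,0,0]],
    [0.65,[0.1,0,0],[0,0,0]],
    [0.65,[0.1,0,0],[0,0,0]],
  ],
)

```text
clock: 6.55
eef_pos: [0.492, -0.0214, 0.0788]
eef_rot: [0.703, -0.077, 0.703, 0.076]
wrist_force: [-4.7, 0.1, 15.2]
gripper_width: 0.0554
```

Request:
drive_tool(
  steps=[
    [0.65,[0.1,0,0],[0,0,0]],
    [0.65,[0.1,0,0],[0,0,0]],
    [0.65,[0.1,0,0],[0,0,0]],
    [0.65,[0.1,0,0],[0,0,0]],
    [0.65,[0.1,0,0],[0,0,0]],
    [0.65,[0.1,0,0],[0,0,0]],
  ],
)

```text
clock: 7.05
eef_pos: [0.492, -0.0214, 0.0789]
eef_rot: [0.703, -0.077, 0.703, 0.076]
wrist_force: [-4.4, -0.4, 16.5]
gripper_width: 0.0557
```

Run:
```python
from h import *
import cv2
im=robot.camera("scene"); cv2.imwrite("pics/s4.png",cv2.resize(im[110:290,200:420,::-1],None,fx=3.6,fy=3.3,interpolation=cv2.INTER_CUBIC))
```

```text
(no output)
```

View pics/s4.png

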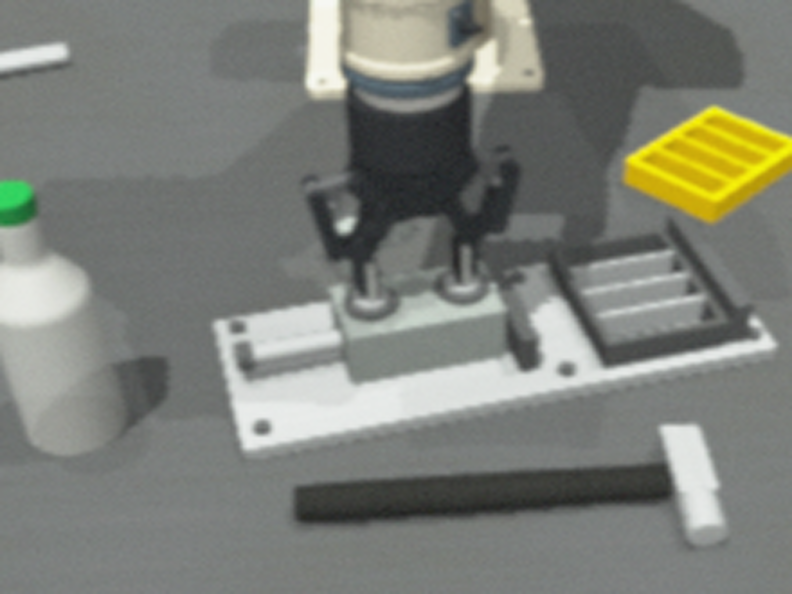

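The jaw is now close to the block at (522,320), and the knob is far out at (242,355). I'll hold another half second, then compare images and the knob position numerically to confirm it has stopped.

Request:
drive_tool(
  steps=[
    [0.65,[0.1,0,0],[0,0,0]],
    [0.65,[0.1,0,0],[0,0,0]],
    [0.65,[0.1,0,0],[0,0,0]],
    [0.65,[0.1,0,0],[0,0,0]],
    [0.65,[0.1,0,0],[0,0,0]],
    [0.65,[0.1,0,0],[0,0,0]],
  ],
)

```text
clock: 7.6
eef_pos: [0.492, -0.0214, 0.0788]
eef_rot: [0.703, -0.077, 0.703, 0.076]
wrist_force: [-5.0, -0.3, 15.0]
gripper_width: 0.0554
```

Run:
```python
from h import *
import cv2
im=robot.camera("scene"); b=cv2.resize(im[110:290,200:420,::-1],None,fx=3.6,fy=3.3,interpolation=cv2.INTER_CUBIC)
a=cv2.imread("pics/s4.png"); d=np.abs(a.astype(int)-b).mean(2)
for n,(y0,y1,x0,x1) in dict(knob=(330,380,220,280),jaw=(260,370,495,550),bench=(380,420,600,700)).items(): print(n,d[y0:y1,x0:x1].mean())
s=robot.get_calibration("scene")
e=np.array([np.cos(np.radians(102.5)),np.sin(np.radians(102.5)),0]);o=np.array([.492,-.021,0]);x=np.array([e[1],-e[0],0])
for n,p in dict(knobend=o-e*.127+[0,0,.04],jawfaceTopFarEnd40=None,).items():
    if p is not None: q=proj(s,p); print(n,(q-[200,110])*[3.6,3.3])
for ext in(.030,.040):
    print(ext,[((proj(s,o-e*(.055+.032+ext)+[0,0,h])-[200,110])*[3.6,3.3]).round(0) for h in(.03,.04,.05)])
print(robot.read_state()["wrist_force"])
```

```text
knob 1.2497777777777779
jaw 1.5581818181818181
bench 1.56925
knobend [234.99883779 353.61994981]
0.03 [array([251., 361.]), array([250., 351.]), array([248., 341.])]
0.04 [array([237., 363.]), array([235., 354.]), array([233., 344.])]
[-3.82517747  0.58306846 15.7061781 ]
```

The jaw has stopped: the image differences at jaw and knob are only noise. The knob's end fits the 40 mm position, at about 235 px. Next I'll release straight up.

Request:
drive_tool(
  steps=[
    [0.65,[-0.4,0,0],[0,0,0]],
    [0.65,[-0.9,0,0],[0,0,0]],
    [0.65,[-2,0,0],[0,0,0]],
    [0.65,[-4,0,0],[0,0,0]],
    [0.65,[-7,0,0],[0,0,0]],
    [0.65,[-10,0,0],[0,0,0]],
    [0.65,[-12,0,0],[0,0,0]],
    [0.65,[-12,0,0],[0,0,0]],
    [0.65,[-12,0,0],[0,0,0]],
  ],
)

```text
clock: 8.4
eef_pos: [0.4927, -0.0212, 0.2002]
eef_rot: [0.704, -0.078, 0.702, 0.076]
wrist_force: [-0.0, -0.5, -0.4]
gripper_width: 0.0553
```

Run:
```python
from h import *
import cv2
im=robot.camera("scene"); cv2.imwrite("pics/s5.png",cv2.resize(im[110:290,200:420,::-1],None,fx=3.6,fy=3.3,interpolation=cv2.INTER_CUBIC))
s=robot.read_state();print(s["eef_pos"],s["wrist_force"],abs(s["joint_vel"]).max())
```

```text
[ 0.49183101 -0.0211075   0.19901656] [ 0.09913137  0.30383905 -0.60534529] 0.027694310833958867
```

View pics/s5.png

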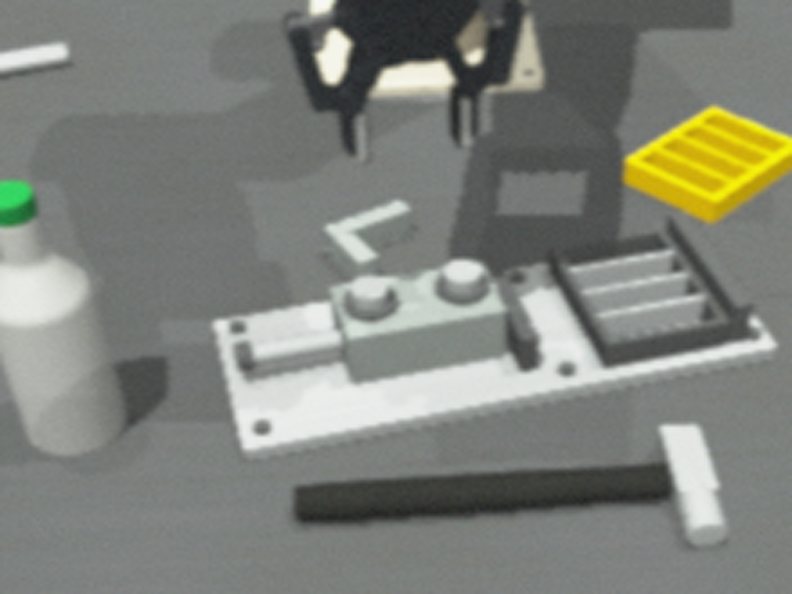

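Both buttons are up again at (370,295) and (463,278), the jaw stays back at (522,325), and everything else is where it was. I'm handing in the job.

```bash
python3 -c "
from workcell import robot
print(robot.close_job())"
```

```text
the job is handed in; nothing more can be done
None
```

The clamp is open, and I handed the job in at about 8.5 s of the 42 s allowed; no verdict was reported. I pressed both buttons together with the fingertips (opening about 56 mm), held them for about 3.5 s, then let them up and lifted the arm 12 cm clear.

**Jaw:** it had stopped before I released the buttons. Two images half a second apart differed at jaw and knob only by noise, and the knob's end fits the 40 mm position to within about 5 mm.

**After release:** the last image shows both buttons up, the jaw still back, and the frame, hammer, bottle and magnet square where they were. I judged this by eye and did not measure how far anything had shifted. The wrist force was back to about zero.

**Press force:** the first press overshot to 43 N at the wrist, with about 12 N of that sideways. I eased it to about 16 N for the hold. The load came through the fingertips, so I don't expect it to count against the 40 N limit on the arm and gripper body.

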